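Roll a roller up the feed gutter and bolt it in

TASK

Nothing needs gripping here: push the roller that lies at the low end of the sloped gutter up and over the hump with the fingertips, never lifting it off the gutter, so that it settles in the dip against the stop plate. Then push the sliding bolt fully home behind it so that it cannot roll back, and draw clear. Leave the spare roller, the relay and the pin block on the bench beside the gutter where they are.

Things in the scene. Friction and masses are not known exactly. Their poses are not given: they have to be found in the camera images.
- gutter: Sloped feed gutter: a fixed grey metal channel 240 mm long, 44 mm wide inside. Origin on the bench under its middle; x runs along it, up the slope to the stop plate, y across (bolt head on the +y side), z up. The floor rises evenly from z = 14 mm at x = -115 mm to the hump (z = 46 mm, x = 70 mm), then falls to z = 34 mm at the stop plate (face x = 115 mm). Side walls stand 8 mm above the floor.
- lip (a point): Middle of the top edge of the low end's lip, 4 mm thick, z = 24 mm (x = -117 mm in the gutter's frame; its inner face is at -115 mm). Lip and side walls are lower than the roller's middle, so fingertips can come down outside the lip and reach over it to push the roller from behind.
- hump (a point): Top of the hump, middle of the channel floor (x = 70 mm, z = 46 mm in the gutter's frame). Two blocks, tops at z = 74 mm, flank the channel there (gutter x 54 to 78 mm): the bolt's guide (y 32 to 54 mm) and the block that takes the bolt's tip (y -42 to -32 mm), so 64 mm are free between them for fingers.
- roller: Steel roller lying across the gutter: a cylinder 40 mm in diameter and 40 mm long, about 0.15 kg, recessed ends. Origin at its centre; axes turn as it rolls. It starts against the lip, centre at x = -99 mm, z = 37 mm in the gutter's frame. Left alone short of the hump it rolls back down; past the hump it rolls on to the stop plate. Its centre is at z = 66 mm on the hump.
- seat (a point): Fixed point of the gutter: where the roller's centre lies when it rests in the dip against the stop plate (x = 95 mm, y = 0, z = 60 mm in the gutter's frame). The stop plate's top is at z = 76 mm.
- bolt (a joint): Sliding bolt, in m: 0 fully out, 0.070 fully home (end of travel). A 10 mm rod with a disc head that slides level across the gutter along -y at x = 66 mm, z = 60 mm of the gutter's frame; when home it lies about 4 mm behind the seated roller. Starts out, clear of the roller's way (0 to 0.010). It stays where it is left; about 2 to 4 N move it.
- bolt_head (a point): Centre of the flat outer face of the bolt's disc head (24 mm in diameter, 8 mm thick), on the gutter's +y side: 136 mm from the gutter's middle line when fully out, 66 mm when home. Push it along the gutter's -y.
- spare_roller: A second roller, the same, standing on end on the bench beside the gutter, on its +y side (origin under its centre, 40 mm tall). Not to be moved.
- relay: Small white plug-in relay, 22x28x38 mm, standing on the bench on the gutter's -y side near the low end (origin under its centre). Not to be moved.
- pin_block: Aluminium pin fixture block, 35x60x30 mm, on the bench on the gutter's -y side (origin under its centre). Not to be moved.
Things that resemble listed ones, but are neither listed nor needed, are in the scene too. Leave any orange look-alike of the roller alone.

How it is judged:
On the way, in this order (a step that is already met when the one before it is completed fails the run):
1. the roller has been pushed part of the way up the slope, in the gutter (x of roller in the frame of gutter above -0.05 m and z of roller in the frame of gutter between 0.04 and 0.07 m and y of roller in the frame of gutter between -0.008 and 0.008 m).
2. the roller lies still in the dip against the stop plate, the bolt still out (x of roller in the frame of gutter between 0.09 and 0.1 m and z of roller in the frame of gutter between 0.055 and 0.065 m and y of roller in the frame of gutter between -0.006 and 0.006 m and linear speed of roller below 0.02 m/s and value of joint bolt below 0.03 m), for 0.2 s.
3. the bolt is home behind the seated roller (x of roller in the frame of gutter between 0.09 and 0.1 m and z of roller in the frame of gutter between 0.055 and 0.065 m and y of roller in the frame of gutter between -0.006 and 0.006 m and value of joint bolt above 0.066 m), for 0.2 s.
At the end, for the whole second after the job is handed in: The roller rests in the dip against the stop plate (centre within 5 mm of its seat along the gutter and in height, within 6 mm across it, at rest), the bolt is pushed home to within 4 mm of its full travel, and the spare roller, relay and pin block are within 20 mm of where they stood (all of step 3 and linear speed of roller below 0.02 m/s and distance of each of spare_roller, relay, pin_block from where it was at the start of the episode below 0.02 m); the robot touches nothing.
It fails at once if the roller is lifted out of the gutter (z of roller in the frame of gutter above 0.08 m or (x of roller in the frame of gutter below 0 m and z of roller in the frame of gutter above 0.066 m) or (x of roller in the frame of gutter below -0.06 m and z of roller in the frame of gutter above 0.054 m)).
It fails at once if the roller falls out of the gutter (z of roller in the frame of gutter below 0.025 m or y of roller in the frame of gutter above 0.03 m or y of roller in the frame of gutter below -0.03 m).
It fails at once if the spare roller is moved by more than 20 mm (distance of spare_roller from where it was at the start of the episode above 0.02 m).
It fails at once if the relay is moved by more than 20 mm (distance of relay from where it was at the start of the episode above 0.02 m).
It fails at once if the pin block is moved by more than 20 mm (distance of pin_block from where it was at the start of the episode above 0.02 m).
It also fails if it takes over 58 s, if anything falls off the work surface, if the arm or the gripper's body presses on something with over 40 N, if the wrist force passes 120 N, or if a joint passes its speed limit or range.

ROBOT

A 6-joint arm with a two-finger parallel gripper is mounted at the origin on a cart in front of the work surface, level with it; the furniture and walls round the work are solid. World frame = base frame: x ahead of the robot, y to its left, z up, the work surface at z = 0. Lengths are in m, angles in rad, forces in N, time in s.
With the tool pointing down it reaches from about 0.425 to 0.95 m from the base axis. Payload 3.5 kg.
Tool frame: the origin (TCP) lies midway between the tips of the shut fingers; the grasp point (between the pads) lies 19 mm behind it (ctrl.tcp_to_grasp is the distance from the TCP to the grasp point, in m); z points along the fingers, x is the direction in which the jaws open and shut, and the axes are right-handed (so a half turn about z gives the same grasp; the last joint's range is limited). The gripper opens to 85 mm and grips with 20 to 120 N. Pads are 22 mm wide; open, the fingers measure 114 mm over their backs; the gripper's body (76 mm by 85 mm) begins 54 mm behind the grasp point. The pads swing forward as they close: fully open they stand 13 mm farther back than shut.
Start: joints at [-1.463, 0.286, 1.577, -0, 1.279, -0.15], TCP at [0.172, -0.653, 0.231] pointing down, gripper open.
Joint ranges: [-2.77, 2.77], [-0.9, 2.22], [0.21, 2.48], [-1.53, 4.67], [0.24, 2.81], [-2.84, 2.84]. Speed limits (rad/s): [2.79, 2.79, 3.14, 3.14, 3.14, 3.14].

INTERFACE

Orientations are given as a unit quaternion [x, y, z, w].
In Python, from plant import ctrl, cams, workorder, spotter gives the robot as it stands. The module is installed in compiled form; this text tells all that it offers.
- The arm moves only by the tool send_rows, never from a script. Its argument "motion" is one flat list of numbers, 5 for each row, row after row: the shift along the tool's x, y, z in cm, then the turn about the tool's z in rad, then the finger opening in cm, from 0 to 8.54. In form: [tx, ty, tz, spin, gripper, tx, ty, tz, spin, gripper, ...]. A call has 1 to 12 rows; each row shifts and turns the pose as measured when the row begins, along the tool's axes as they then stand; what a row does not reach is not made up. A row lasts 1/10 s, in which the tool goes at most 50 mm and 8.59 degrees, less where a joint would pass 70% of its speed; a pose out of reach is approached as far as the arm can. A call is refused whole if a number of a shift passes 5 or a number of a turn 0.15, either way. A call with a gripper value outside its range is refused whole. The fingers move at their own pace and stop on an object; "grip_force" is the grip in N (left out, the last holds). Time passes only in rows, so rows that do not move let the fingers close. It gives the time, the measured TCP pose, the force and the opening at its end, in the units of the state.
- ctrl.get_state(): the state, without advancing time (a new reading comes with each control period).
- cams.read_camera(name): name is "scene" or "top" or "wrist"; returns (picture, depth): 420x560x3 uint8, red, green, blue; 420x560 float32, m along the optical axis (not along the pixel's ray), 0 where there is no reading.
- cams.camera_params(name): a dict with "fx", "fy", "cx", "cy" (pixels), "xyz" and "attitude" of the camera in the world; the wrist camera has in their place "mount" (4x4, takes a point from camera to tool coordinates, whose origin is the TCP and whose axes are the tool frame's). Camera axes: x right, y down, z forward; pixel columns grow to the right and rows downward; lengths in m; the calibration is good to about 2 mm. The wrist camera is an equidistant fisheye: a pixel r from the principal point sees the ray r / f radians off the axis. A picture is of the moment at which its call begins: read the wrist's pose just before it. camera_params takes no time and is no camera call.
- workorder.sign_off(): hands the job in, once; it reports no verdict.
Trained networks look in the newest picture that a camera, given by its name, has taken for a name from the list of things; names that differ only in an ending like _2 or _b are one class to them, and where a whole thing is asked for, a point or a joint stands for the part that bears it (a point fixed in the world has none). Each returns a list of dicts, best first, with "conf" (0 to 1); they miss things now and then, are a little off and sometimes report something else, mostly with a low value. They report only what shows in the picture. A call takes as long as a camera call. They do not tell look-alikes from the thing itself.
- spotter.trace(target, camera): "mask" (420x560 bool, what is visible of it) and "bbox" ([left, top, width, height] in pixels, round what is visible of it).
The state is a dict: "time": time; "qpos": joint angles; "dq": joint speeds; "joint_efforts": joint torques, N m; "eef_pos": TCP position; "tcp_rot": TCP orientation; "contact_force": force on the tool from outside, world axes, zero at the start; "wrist_torque": the same for the moment, N m; "opening": opening from 0.0 (shut) to 1.0 (fully open).
Only numpy, scipy, OpenCV 4.12 (cv2) and the standard library are available. Lean on these libraries where they do the work, as an engineer would, in place of code of your own. Each camera call takes 0.05 s, during which the arm holds its last target.

## Working session

There is one attempt and no reset: what is moved stays moved. The work goes in short steps, Python scripts to look and compute and a tool call to move; the robot and the scene stay as the last step left them, time stands still between calls to the robot, and variables do not carry over. Pictures are saved under pics/ and viewed, and the job is handed in when it is done.

Besides the shell and the picture viewer there is one more tool, called in YAML: its name, and indented under it one key for each argument. send_rows: Moves the arm, as the interface text tells. Its arguments: {"type":"object","properties":{"motion":{"type":"array","items":{"type":"number"}},"grip_force":{"type":"number"}},"required":["motion"]}

```bash
mkdir -p pics
cat > h.py <<'E'
import numpy as np, cv2
from plant import ctrl, cams, workorder, spotter
from scipy.spatial.transform import Rotation as R
E
python3 - <<'E'
from h import *
for n in ["scene","top"]:
    im,d=cams.read_camera(n); p=cams.camera_params(n); print(n,p)
    cv2.imwrite(f"pics/{n}0.png",im[:,:,::-1]); np.savez(f"{n}0.npz",im=im,d=d)
print(cams.camera_params("wrist")); print(ctrl.get_state())
E
```

```text
scene {'fx': 487.0568885668924, 'fy': 487.0568885668924, 'cx': 276.82876673015176, 'cy': 211.4595132807734, 'xyz': array([0.06538418, 0.68847574, 0.79991799]), 'attitude': array([-0.30900111,  0.86360672, -0.3770478 ,  0.1285951 ])}
top {'fx': 500.03172371890054, 'fy': 500.03172371890054, 'cx': 285.4589215581711, 'cy': 211.91568602259306, 'xyz': array([0.45673562, 0.09432061, 1.11269238]), 'attitude': array([-0.6960965 ,  0.71732338, -0.02657915,  0.01379785])}
{'fx': 325.19226210127806, 'fy': 325.19226210127806, 'cx': 277.55258400983536, 'cy': 205.61619054677217, 'mount': array([[ 9.99999134e-01,  9.34117219e-04, -9.27444010e-04,
         4.88943996e-04],
       [-6.03347519e-04,  9.51463413e-01,  3.07761286e-01,
        -7.89127455e-02],
       [ 1.16991416e-03, -3.07760460e-01,  9.51463152e-01,
        -1.42559375e-01],
       [ 0.00000000e+00,  0.00000000e+00,  0.00000000e+00,
         1.00000000e+00]])}
{'time': 0.1, 'qpos': array([-1.46298572e+00,  2.87133002e-01,  1.57800661e+00, -8.69282232e-06,
        1.27858490e+00, -1.50003856e-01]), 'dq': array([ 0.00041693,  0.00033826, -0.0029808 ,  0.001776  ,  0.00129952,
        0.00020219]), 'joint_efforts': array([ 7.16155319e-04, -4.07296121e+01, -2.93699062e+01, -1.22072965e-04,
        3.41004852e-03, -1.91372507e-06]), 'eef_pos': array([ 0.17206427, -0.65210154,  0.23006119]), 'tcp_rot': array([ 7.92139149e-01, -6.10339605e-01, -7.40662207e-04, -7.66579023e-04]), 'contact_force': array([1.05236737, 0.38530501, 0.05822929]), 'wrist_torque': array([-0.01496102, -0.01339765, -0.03542013]), 'opening': 1.0025098679997877}
```

View pics/scene0.png

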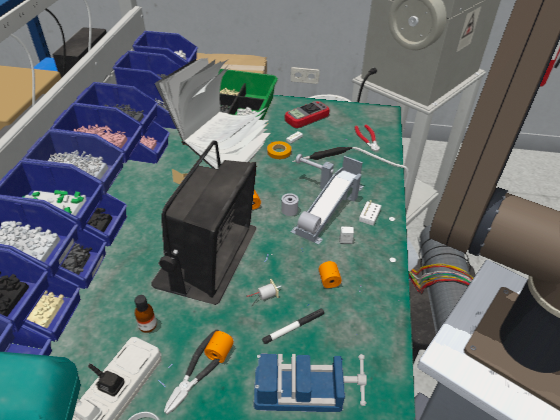

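View pics/top0.png

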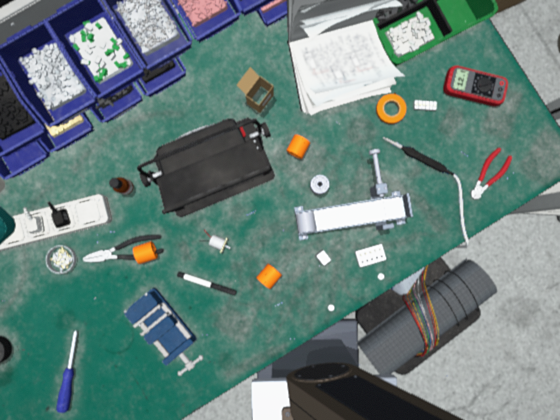

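The top view shows the gutter from the low end near (300,218) to the stop plate near (407,208). The bolt head is at (376,153), the spare roller at (320,184), the relay at (323,257) and the pin block at (370,255).

```bash
cat >> h.py <<'E'
def cloud(n,d):
    p=cams.camera_params(n); v,u=np.mgrid[:d.shape[0],:d.shape[1]]
    P=np.stack([(u-p['cx'])/p['fx']*d,(v-p['cy'])/p['fy']*d,d],-1)
    return P@R.from_quat(p['attitude']).as_matrix().T+p['xyz']
def proj(n,X):
    p=cams.camera_params(n); c=(np.asarray(X)-p['xyz'])@R.from_quat(p['attitude']).as_matrix()
    return np.stack([c[...,0]/c[...,2]*p['fx']+p['cx'],c[...,1]/c[...,2]*p['fy']+p['cy']],-1)
E
python3 - <<'E'
from h import *
z=np.load("top0.npz"); im,d=z['im'],z['d']; C=cloud("top",d)
print("bench z",[C[v,u].round(4) for v,u in [(280,300),(180,350),(230,450)]])
for t in ["gutter","roller","bolt","bolt_head","spare_roller","relay","pin_block"]:
    for r in spotter.trace(t,"top")[:4]:
        m=r['mask']&(d>0); P=C[m]; P=P[P[:,2]>0.008]
        if len(P): print(t,round(r['conf'],2),r['bbox'],np.median(P,0).round(3),P.max(0).round(3),P.min(0).round(3))
crop=im[135:280,270:440,::-1]
cv2.imwrite("pics/crop.png",cv2.resize(crop,None,fx=4.5,fy=4,interpolation=cv2.INTER_CUBIC))
h=np.clip(C[135:280,270:440,2]*2500,0,255).astype(np.uint8)
cv2.imwrite("pics/croph.png",cv2.resize(h,None,fx=4.5,fy=4,interpolation=cv2.INTER_NEAREST))
# gutter walls line fit: points in window
E
```

```text
bench z [array([0.3686, 0.0459, 0.005 ]), array([ 0.5868, -0.0729,  0.0053]), array([ 0.4686, -0.2924,  0.0033])]
gutter 0.7 [291.0, 146.8, 120.9, 94.9] [ 0.516 -0.108  0.04 ] [0.643 0.053 0.082] [ 0.459 -0.19   0.008]
roller 0.95 [131.9, 238.5, 27.5, 25.1] [0.441 0.377 0.037] [0.464 0.404 0.045] [0.417 0.356 0.008]
roller 0.82 [293.4, 212.6, 22.9, 20.4] [0.496 0.032 0.054] [0.518 0.052 0.062] [0.475 0.008 0.008]
roller 0.75 [285.8, 135.2, 20.6, 24.4] [0.662 0.042 0.037] [0.689 0.068 0.045] [0.638 0.017 0.009]
roller 0.7 [256.5, 260.2, 22.6, 28.7] [0.382 0.114 0.038] [0.409 0.139 0.045] [0.358 0.09  0.008]
bolt 0.72 [365.6, 146.9, 15.9, 31.7] [ 0.615 -0.121  0.065] [ 0.657 -0.106  0.077] [ 0.574 -0.133  0.008]
bolt_head 0.64 [368.7, 148.6, 12.7, 33.8] [ 0.617 -0.12   0.065] [ 0.643 -0.106  0.077] [ 0.575 -0.129  0.008]
spare_roller 0.79 [307.6, 175.5, 21.8, 20.8] [ 0.576 -0.     0.039] [0.596 0.018 0.046] [ 0.557 -0.02   0.01 ]
pin_block 0.86 [355.1, 246.4, 30.6, 17.1] [ 0.421 -0.109  0.019] [ 0.443 -0.078  0.032] [ 0.4   -0.14   0.008]
```

View pics/crop.png

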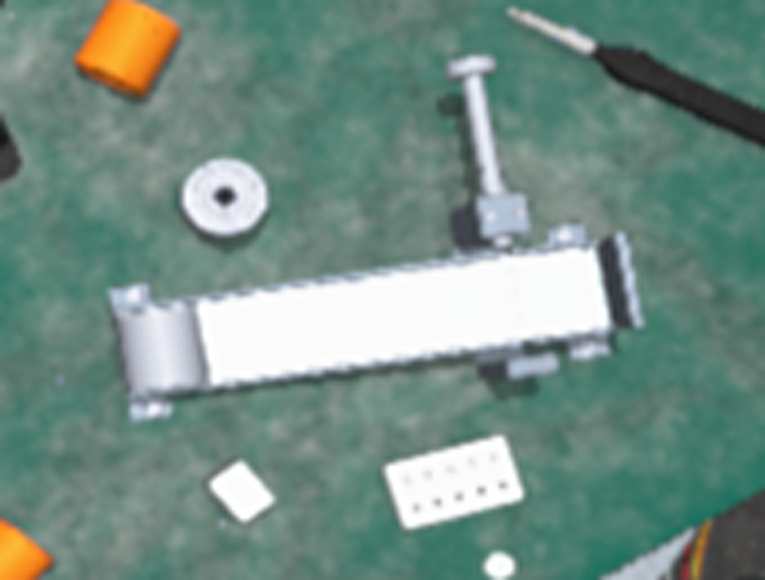

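View pics/croph.png

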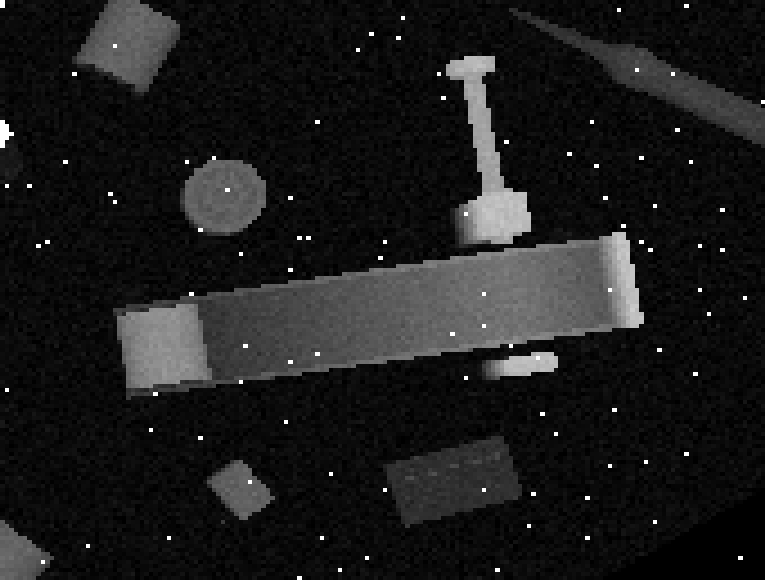

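```bash
cat > fit.py <<'E'
from h import *
from scipy.optimize import minimize
def H(x,y):
    h=np.zeros_like(x); ay=abs(y)
    fl=np.interp(x,[-115,70,115],[14,46,34])
    ch=(x>-115)&(x<115)
    h=np.where(ch&(ay<22),fl,h); h=np.where(ch&(ay>=22)&(ay<25),fl+8,h)
    h=np.where((x>=-119)&(x<=-115)&(ay<25),24,h)
    h=np.where((x>=115)&(x<=120)&(ay<25),76,h)
    r=(abs(x+99)<20)&(ay<20); h=np.where(r,37+np.sqrt(np.maximum(400-(x+99)**2,0)),h)
    h=np.where((x>54)&(x<78)&(((y>32)&(y<54))|((y>-42)&(y<-32))),74,h)
    h=np.where((abs(x-66)<5)&(y>54)&(y<130),65,h)
    h=np.where((abs(x-66)<12)&(y>128)&(y<136),72,h)
    return h
for n in ["top","scene"]:
    z=np.load(n+"0.npz"); C=cloud(n,z['d']); P=C[(z['d']>0)]
    c=np.array([0.515,-0.09]); P=P[(np.hypot(P[:,0]-c[0],P[:,1]-c[1])<0.22)&(P[:,2]<.12)]*1000
    def f(p,full=False):
        co,s=np.cos(p[2]),np.sin(p[2]); dx=P[:,0]-p[0]; dy=P[:,1]-p[1]
        x=co*dx+s*dy; y=-s*dx+co*dy
        w=(abs(x)<135)&(y<150)&(y>-50)&~((y>28)&(x<45))
        e=np.minimum(abs(P[:,2]-p[3]-H(x,y)),15)
        return np.where(w,e,0).sum()/w.sum()
    best=None
    for a in [0,1,2,3]:
      for off in [-10,0,10]:
        r=minimize(f,[515+off,-85,-1.47+a*.04-.04,4],method="Nelder-Mead",options=dict(initial_simplex=np.array([[515+off,-85,-1.5+a*.04,4],[525+off,-85,-1.5+a*.04,4],[515+off,-75,-1.5+a*.04,4],[515+off,-85,-1.42+a*.04,4],[515+off,-85,-1.5+a*.04,0]]),maxiter=2000))
        if best is None or r.fun<best.fun: best=r
    print(n,best.x,best.fun)
E
python3 fit.py
```

```text
top [509.58001859 -68.17897281  -1.44485595   2.55727644] 3.1068992506699917
scene [512.34378712 -93.039846    -1.43995355   3.77553684] 5.8223476780595025
```

```bash
sed -i 's/-85/-68/g' fit.py; python3 fit.py
cat >> h.py <<'E'
G=np.array([.5096,-.0682,0]); YAW=-1.4449
RG=R.from_euler('z',YAW).as_matrix()
def g2w(p): return np.asarray(p)/1000@RG.T+G
def w2g(X): return (np.asarray(X)-G)@RG*1000
E
python3 - <<'E'
from h import *
for n in ["top","scene"]:
    im=np.load(n+"0.npz")['im'][:,:,::-1].copy()
    for k in [[-117,-22,24],[-117,22,24],[115,22,42],[115,-22,42],[115,22,76],[115,-22,76],[66,136,60],[-99,0,57],[54,32,74],[78,54,74],[54,-42,74],[78,-32,74],[-119,-20,24]]:
        u=proj(n,g2w(k)); cv2.circle(im,tuple(int(round(a*8)) for a in u),8,(0,0,255),-1,shift=3)
    c=im[135:280,270:440] if n=="top" else im[140:250,270:390]
    cv2.imwrite(f"pics/ov_{n}.png",cv2.resize(c,None,fx=4.5,fy=4.5,interpolation=cv2.INTER_NEAREST))
E
```

```text
top [509.54604397 -68.18024423  -1.44427927   2.54946109] 3.1081853664733328
scene [509.13316832 -68.19147643  -1.43227114   2.08250518] 5.816066374330602
```

View pics/ov_top.png

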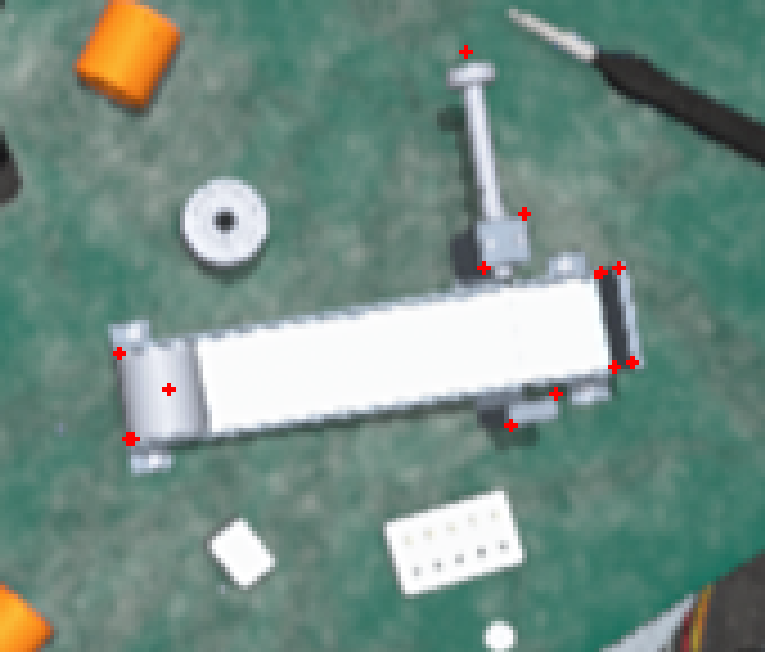

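View pics/ov_scene.png

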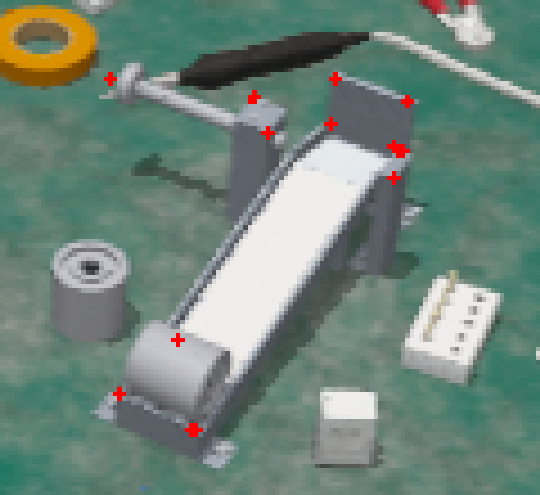

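```bash
sed -i 's/YAW=-1.4449/YAW=-1.442/' h.py
cat > st.py <<'E'
from h import *
s=ctrl.get_state(); M=R.from_quat(s['tcp_rot']).as_matrix()
a=np.arctan2(M[1,0],M[0,0])
print("t",round(s['time'],2),"g",w2g(s['eef_pos']).round(1),"spin_needed",round(np.arctan2(np.sin(a-YAW),np.cos(a-YAW)),4),"tilt",M[:,2].round(3),"F_g",(s['contact_force']@RG).round(1),"open",round(s['opening'],2),"q",s['qpos'].round(2))
E
python3 st.py; python3 -c "
from h import *
print(w2g([.496,.032,0]),w2g([.576,0,0]),g2w([-150,0,0]),g2w([66,150,0]))"
```

```text
t 0.45 g [ 536.2 -409.8  231.2] spin_needed 0.129 tilt [-0.  0. -1.] F_g [-0.  -0.4  0.5] open 1.0 q [-1.46  0.29  1.58 -0.    1.28 -0.15]
[-101.11685594   -0.61761273    0.        ] [-59.10666253  74.60966723   0.        ] [0.49033392 0.08055758 0.        ] [ 0.66683466 -0.11438726  0.        ]
```

send_rows:
  motion: [0,0,0,0.13,0]

```text
time: 0.55
eef_pos: [0.1721, -0.6526, 0.2313]
tcp_rot: [0.75, -0.662, -0.0, -0.0]
contact_force: [0.1, 0.1, -0.8]
opening: 0.856
```

```bash
python3 st.py
```

```text
t 0.55 g [ 536.3 -409.8  231.3] spin_needed -0.0041 tilt [ 0.  0. -1.] F_g [-0.1  0.1 -0.8] open 0.86 q [-1.46  0.29  1.58  0.    1.28 -0.02]
```

send_rows:
  motion: [-2,-4.5,0,0,0,-2,-4.5,0,0,0,-2,-4.5,0,0,0,-2,-4.5,0,0,0,-2,-4.5,0,0,0,-2,-4.5,0,0,0,-2,-4.5,0,0,0,-2,-4.5,0,0,0,-2,-4,0,0,0,-4,0,0,0,0,-4.5,0,0,0,0,-4.5,0,0,0,0]

```text
time: 1.75
eef_pos: [0.5424, -0.2927, 0.2281]
tcp_rot: [0.746, -0.666, 0.001, 0.001]
contact_force: [0.4, -0.1, 0.1]
opening: 0.0
```

```bash
python3 st.py
```

```text
t 1.75 g [226.9   3.7 228.1] spin_needed -0.0166 tilt [ 0.001 -0.004 -1.   ] F_g [0.1 0.4 0.1] open 0.0 q [-0.66  0.16  1.73 -0.    1.25  0.8 ]
```

send_rows:
  motion: [-4.5,0,0,0,0,-4.5,0,0,0,0,-4.5,0,0,-0.01,0,-4.5,0,0,0,0,-4.5,0,0,0,0,-4.5,0,0,0,0,-4,0,0,0,0,-3,0,0,0,0,0,0,0,0,0]

```text
time: 2.65
eef_pos: [0.4982, 0.0629, 0.2286]
tcp_rot: [0.751, -0.661, 0.003, -0.001]
contact_force: [-0.2, -0.1, -0.2]
opening: 0.002
```

```bash
python3 st.py
```

```text
t 2.65 g [-131.5    5.5  228.6] spin_needed -0.0016 tilt [ 0.006 -0.002 -1.   ] F_g [ 0.  -0.2 -0.2] open 0.0 q [-0.08 -0.1   2.   -0.    1.24  1.37]
```

send_rows:
  motion: [-2.2,0.5,0,0,0,-0.3,0,2,0,0,0,0,4,0,0,0,0,4,0,0,0,0,4,0,0,0,0,2,0,0,0,0,0,0,0]

```text
time: 3.35
eef_pos: [0.4965, 0.0835, 0.0684]
tcp_rot: [0.751, -0.66, 0.009, -0.004]
contact_force: [-0.6, 0.6, 0.0]
opening: 0.003
```

```bash
python3 st.py
python3 - <<'E'
from h import *
im,d=cams.read_camera("scene")
im2,d2=cams.read_camera("wrist")
a=cv2.resize(im[130:270,240:420],None,fx=4.2,fy=4.2,interpolation=cv2.INTER_CUBIC)
cv2.imwrite("pics/s1.png",a[:,:,::-1]); cv2.imwrite("pics/w1.png",im2[:,:,::-1])
E
```

```text
t 3.35 g [-152.1    6.5   68.4] spin_needed -0.0011 tilt [ 0.019 -0.006 -1.   ] F_g [-0.7 -0.6  0. ] open 0.0 q [-0.03  0.1   2.12 -0.01  0.9   1.41]
```

View pics/s1.png

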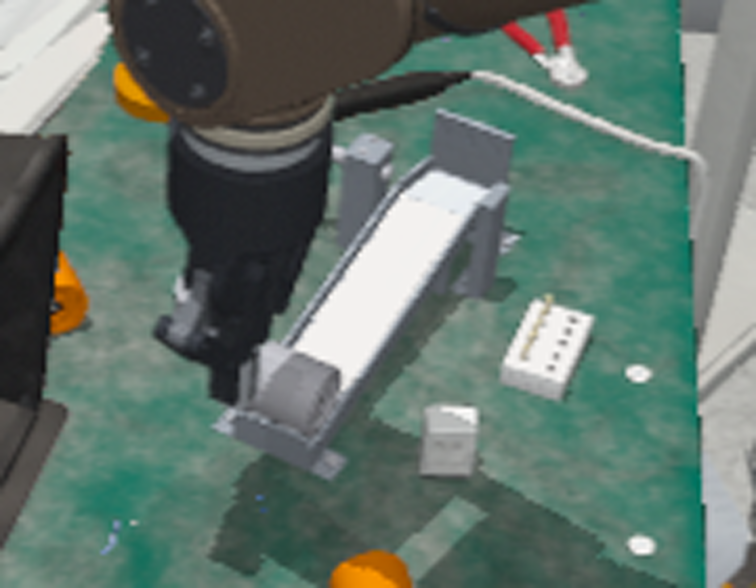

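View pics/w1.png

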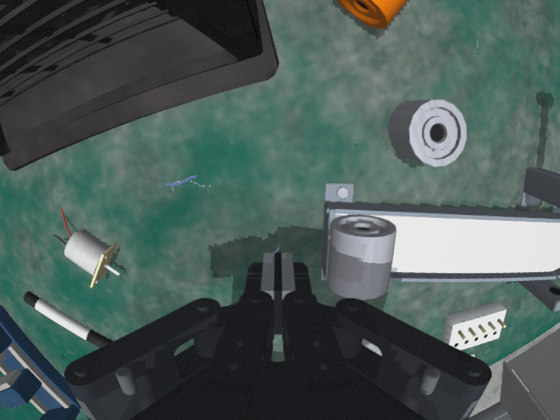

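```bash
cat >> h.py <<'E'
def wproj(X,s):
    p=cams.camera_params("wrist"); T=np.eye(4); T[:3,:3]=R.from_quat(s['tcp_rot']).as_matrix(); T[:3,3]=s['eef_pos']
    T=T@p['mount']; c=(np.asarray(X)-T[:3,3])@T[:3,:3]
    r=np.hypot(c[...,0],c[...,1]); th=np.arctan2(r,c[...,2])
    return np.stack([p['fx']*th*c[...,0]/r+p['cx'],p['fy']*th*c[...,1]/r+p['cy']],-1)
KP=[[-119,-22,24],[-119,22,24],[-99,20,37],[-99,-20,37],[54,32,74],[54,54,74],[115,22,76],[70,22,54],[0,22,42],[0,-22,42]]
def ovw(name):
    s=ctrl.get_state(); im,d=cams.read_camera("wrist"); im=im[:,:,::-1].copy()
    for k in KP:
        u=wproj(g2w(k),s); cv2.circle(im,tuple(int(round(a*8)) for a in u),20,(0,0,255),-1,shift=3)
    cv2.imwrite(name,im)
    return s,im,d
E
python3 -c "
from h import *
s,im,d=ovw('pics/w2.png')
cv2.imwrite('pics/w2c.png',cv2.resize(im[150:330,220:560],None,fx=2.3,fy=2.3))"
```

```text
(no output)
```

View pics/w2c.png

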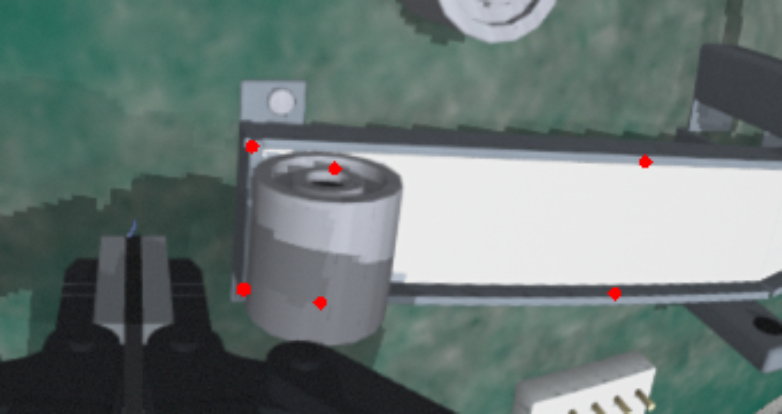

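Run:
```python
from h import *
im,d=cams.read_camera("wrist"); p=cams.camera_params("wrist")
v,u=np.mgrid[:420,:560]; dx,dy=u-p['cx'],v-p['cy']; r=np.hypot(dx,dy); th=r/p['fx']
k=np.tan(th)/np.maximum(r,1e-6)
P=np.stack([dx*k*d,dy*k*d,d],-1); T=P@p['mount'][:3,:3].T+p['mount'][:3,3]; T*=1000
for row in [254,258,262,266,270,275,280,290,300]:
    print(row,[tuple(T[row,c].round().astype(int)) for c in range(245,316,6)])
```

```text
254 [(np.int64(-23), np.int64(26), np.int64(69)), (np.int64(-19), np.int64(27), np.int64(69)), (np.int64(-15), np.int64(26), np.int64(68)), (np.int64(-10), np.int64(26), np.int64(67)), (np.int64(-4), np.int64(-11), np.int64(-6)), (np.int64(-1), np.int64(-11), np.int64(-6)), (np.int64(2), np.int64(-11), np.int64(-7)), (np.int64(5), np.int64(-11), np.int64(-5)), (np.int64(11), np.int64(26), np.int64(69)), (np.int64(16), np.int64(27), np.int64(70)), (np.int64(20), np.int64(26), np.int64(69)), (np.int64(25), np.int64(26), np.int64(69))]
258 [(np.int64(-24), np.int64(30), np.int64(70)), (np.int64(-19), np.int64(29), np.int64(68)), (np.int64(-15), np.int64(29), np.int64(68)), (np.int64(-6), np.int64(-11), np.int64(-10)), (np.int64(-4), np.int64(-11), np.int64(-10)), (np.int64(-1), np.int64(-11), np.int64(-10)), (np.int64(2), np.int64(-11), np.int64(-11)), (np.int64(5), np.int64(-10), np.int64(-9)), (np.int64(12), np.int64(30), np.int64(69)), (np.int64(16), np.int64(30), np.int64(70)), (np.int64(20), np.int64(30), np.int64(69)), (np.int64(25), np.int64(30), np.int64(69))]
262 [(np.int64(-24
[... 3118 characters left out ...]
.int64(-38)), (np.int64(8), np.int64(-12), np.int64(-39)), (np.int64(12), np.int64(-7), np.int64(-31)), (np.int64(14), np.int64(-7), np.int64(-31))]
300 [(np.int64(-11), np.int64(-12), np.int64(-45)), (np.int64(-9), np.int64(-13), np.int64(-48)), (np.int64(-7), np.int64(-13), np.int64(-47)), (np.int64(-5), np.int64(-12), np.int64(-46)), (np.int64(-3), np.int64(-12), np.int64(-46)), (np.int64(-1), np.int64(-6), np.int64(-37)), (np.int64(2), np.int64(-7), np.int64(-38)), (np.int64(4), np.int64(-12), np.int64(-46)), (np.int64(6), np.int64(-12), np.int64(-45)), (np.int64(8), np.int64(-13), np.int64(-47)), (np.int64(10), np.int64(-13), np.int64(-47)), (np.int64(12), np.int64(-13), np.int64(-47))]
```

send_rows:
  motion: [0,0.5,1,0,0,0,0,1,0,0,0,0,1,0,0,0,0,0,0,0]

```text
time: 3.95
eef_pos: [0.499, 0.0828, 0.0454]
tcp_rot: [0.751, -0.66, 0.016, -0.01]
contact_force: [0.1, -0.0, 0.3]
opening: -0.005
```

```bash
python3 st.py
```

```text
t 3.95 g [-151.1    8.9   45.4] spin_needed -0.0007 tilt [ 0.038 -0.006 -0.999] F_g [0.  0.  0.3] open -0.0 q [-0.03  0.14  2.13 -0.01  0.83  1.41]
```

send_rows:
  motion: [0,0.5,0,0,0,0,0,0,0,0]

```text
time: 4.15
eef_pos: [0.4935, 0.0822, 0.0447]
tcp_rot: [0.751, -0.66, 0.016, -0.01]
contact_force: [0.1, -0.4, 0.8]
opening: -0.002
```

```bash
python3 st.py
```

```text
t 4.15 g [-151.2    3.3   44.7] spin_needed -0.0004 tilt [ 0.037 -0.006 -0.999] F_g [0.4 0.1 0.8] open -0.0 q [-0.04  0.13  2.14 -0.01  0.83  1.41]
```

send_rows:
  motion: [0,0,0,0,0]

```text
time: 4.25
eef_pos: [0.4935, 0.0822, 0.0449]
tcp_rot: [0.751, -0.66, 0.016, -0.01]
contact_force: [0.1, -0.1, 0.2]
opening: -0.002
```

```bash
python3 st.py
```

```text
t 4.25 g [-151.2    3.4   44.9] spin_needed -0.0004 tilt [ 0.037 -0.006 -0.999] F_g [0.1 0.1 0.2] open -0.0 q [-0.04  0.13  2.14 -0.01  0.83  1.41]
```

send_rows:
  motion: [0,0.2,0.8,0,0,0,0.2,0.7,0,0,0,0,0,0,0]

```text
time: 4.55
eef_pos: [0.4902, 0.0816, 0.029]
tcp_rot: [0.751, -0.66, 0.017, -0.01]
contact_force: [-0.3, -0.9, -0.1]
opening: -0.003
```

```bash
python3 st.py
```

```text
t 4.55 g [-151.1   -0.    29. ] spin_needed -0.0002 tilt [ 0.038 -0.006 -0.999] F_g [ 0.8 -0.4 -0.1] open -0.0 q [-0.04  0.15  2.16 -0.01  0.8   1.41]
```

send_rows:
  motion: [1,0,0,0,0,0.5,0,0,0,0,0.5,0,-0.05,0,0,0.5,0,-0.1,0,0]

```text
time: 4.95
eef_pos: [0.4936, 0.0554, 0.0307]
tcp_rot: [0.751, -0.66, 0.016, -0.01]
contact_force: [0.8, 1.3, 2.0]
opening: 0.002
```

```bash
python3 st.py; python3 -c "
from h import *
s,im,d=ovw('pics/w3.png')
im2,_=cams.read_camera('scene');a=cv2.resize(im2[130:270,240:420],None,fx=4.2,fy=4.2); cv2.imwrite('pics/s3.png',a[:,:,::-1])"
```

```text
t 4.95 g [-124.6   -0.    30.7] spin_needed -0.0001 tilt [ 0.038 -0.006 -0.999] F_g [-1.2  1.   2. ] open 0.0 q [-0.09  0.15  2.16 -0.    0.8   1.35]
```

View pics/w3.png

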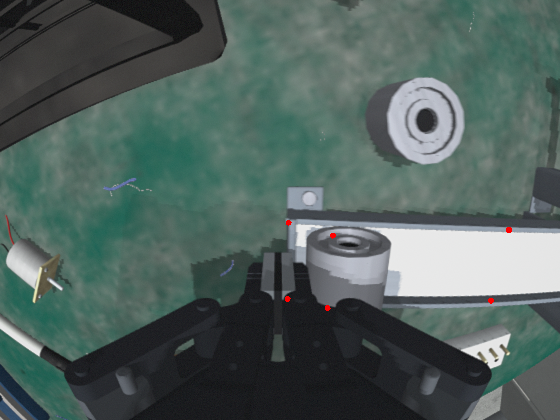

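View pics/s3.png

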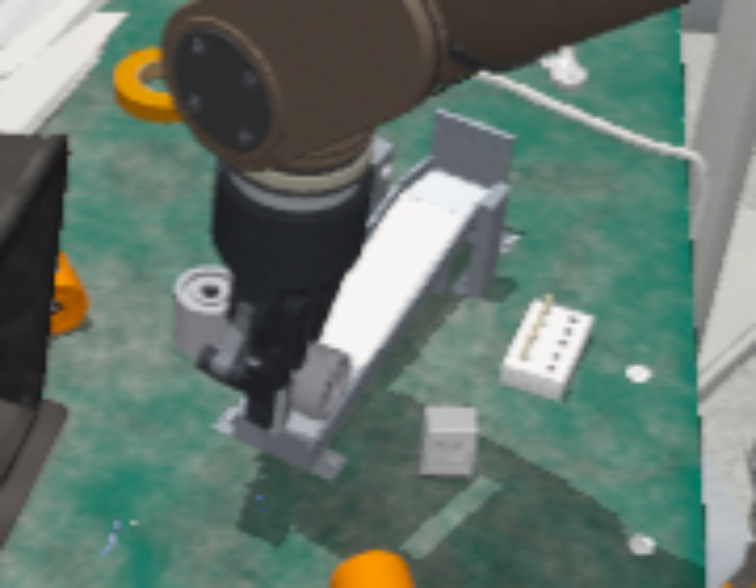

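send_rows:
  motion: [0.8,-0.1,-0.1,0,0,0.8,0,-0.14,0,0,0.8,0,-0.14,0,0,0.8,0,-0.14,0,0,0.8,0,-0.14,0,0,0.8,0,-0.14,0,0]

```text
time: 5.65
eef_pos: [0.5014, 0.0043, 0.0406]
tcp_rot: [0.751, -0.66, 0.017, -0.011]
contact_force: [-0.4, 0.9, 0.3]
opening: -0.004
```

```bash
python3 st.py
```

```text
t 5.65 g [-72.9   1.2  40.6] spin_needed 0.0003 tilt [ 0.039 -0.006 -0.999] F_g [-0.9 -0.3  0.3] open -0.0 q [-0.19  0.14  2.14  0.    0.82  1.24]
```

send_rows:
  motion: [0.8,0,-0.05,0,0,0.8,0,-0.05,0,0,0.8,0,-0.1,0,0,0.8,0,-0.12,0,0,0.8,0,-0.13,0,0,0.8,0,-0.13,0,0]

```text
time: 6.25
eef_pos: [0.5075, -0.0479, 0.0472]
tcp_rot: [0.751, -0.66, 0.017, -0.011]
contact_force: [-0.6, 1.0, 0.8]
opening: 0.002
```

```bash
python3 st.py;  python3 -c "
from h import *
s,im,d=ovw('pics/w4.png')
im2,_=cams.read_camera('scene');a=cv2.resize(im2[130:270,240:420],None,fx=4.2,fy=4.2); cv2.imwrite('pics/s4.png',a[:,:,::-1])"
```

```text
t 6.25 g [-20.4   0.5  47.2] spin_needed -0.0001 tilt [ 0.039 -0.006 -0.999] F_g [-1.  -0.5  0.8] open 0.0 q [-0.3   0.14  2.12  0.01  0.84  1.14]
```

View pics/w4.png

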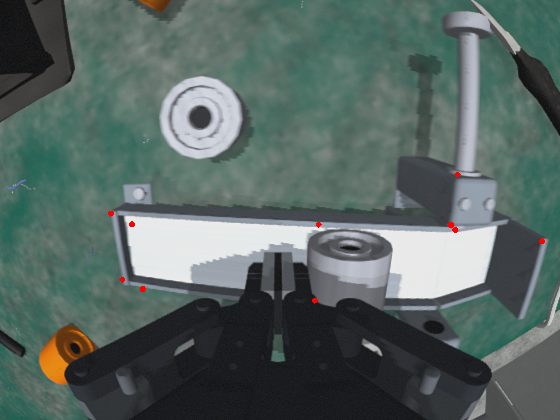

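View pics/s4.png

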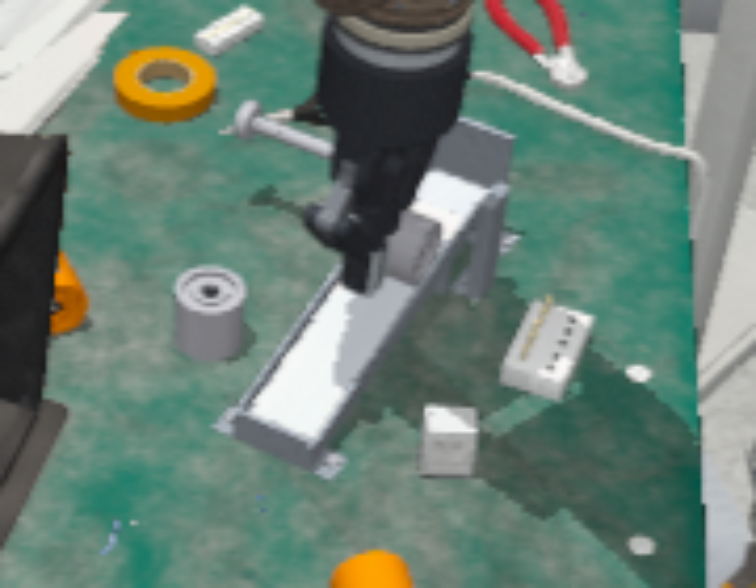

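send_rows:
  motion: [0.8,-0.1,-0.12,0,0,0.8,0,-0.12,0,0,0.8,0,-0.12,0,0,0.8,0,-0.12,0,0,0.6,0,-0.1,0,0]

```text
time: 6.85
eef_pos: [0.5135, -0.088, 0.0539]
tcp_rot: [0.751, -0.66, 0.016, -0.01]
contact_force: [0.4, 1.2, 0.8]
opening: -0.004
```

```bash
python3 st.py
```

```text
t 6.85 g [20.2  1.3 53.9] spin_needed 0.0001 tilt [ 0.039 -0.006 -0.999] F_g [-1.1  0.5  0.8] open -0.0 q [-0.37  0.15  2.09  0.01  0.86  1.07]
```

send_rows:
  motion: [0.5,0,-0.06,0,0,0.5,0,-0.06,0,0,0.4,0,-0.04,0,0,0.4,0,0,0,0,0.4,0,0,0,0,0,0,0,0,0,0,0,0,0,0]

```text
time: 7.55
eef_pos: [0.5166, -0.1132, 0.0559]
tcp_rot: [0.751, -0.66, 0.017, -0.01]
contact_force: [0.8, -0.0, 0.1]
opening: -0.001
```

```bash
python3 st.py;  python3 -c "
from h import *
s,im,d=ovw('pics/w5.png')
im2,_=cams.read_camera('scene');a=cv2.resize(im2[130:270,240:420],None,fx=4.2,fy=4.2); cv2.imwrite('pics/s5.png',a[:,:,::-1])"
```

```text
t 7.55 g [45.5  1.2 55.9] spin_needed -0.0007 tilt [ 0.039 -0.007 -0.999] F_g [0.1 0.8 0.1] open -0.0 q [-0.41  0.17  2.07  0.01  0.86  1.02]
```

View pics/w5.png

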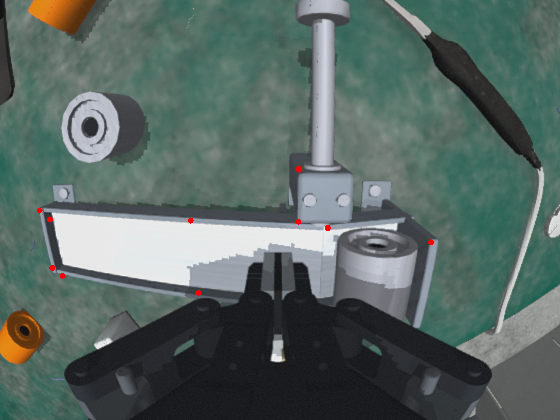

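View pics/s5.png

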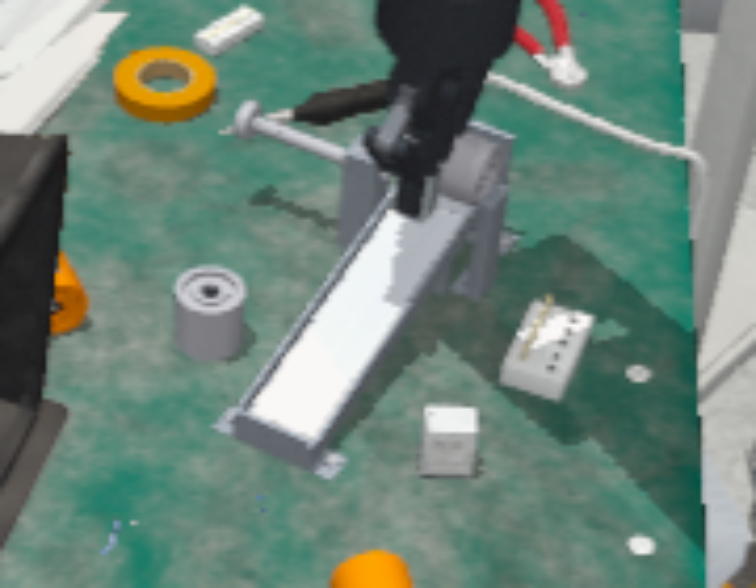

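send_rows:
  motion: [-0.3,0,-1,0,0,0,0,-3,0,0,0,0,-3,0,0,0,-3,0,0,0,0,-4,0,0,0,0,-4,0,0,0,0.5,-4,0,0,0,0.5,-3,0,0,0,0,0,0,0,0]

```text
time: 8.55
eef_pos: [0.6987, -0.0914, 0.1423]
tcp_rot: [0.752, -0.659, 0.019, -0.011]
contact_force: [0.1, 0.1, 0.7]
opening: -0.002
```

```bash
python3 st.py;  python3 -c "
from h import *
s,im,d=ovw('pics/w6.png')
im2,d2=cams.read_camera('top');a=cv2.resize(im2[135:280,270:440],None,fx=4.4,fy=4); cv2.imwrite('pics/t6.png',a[:,:,::-1])
im3,d3=cams.read_camera('scene');a=cv2.resize(im3[130:270,240:420],None,fx=4.2,fy=4.2); cv2.imwrite('pics/s6.png',a[:,:,::-1])
"
```

```text
t 8.55 g [ 47.3 184.6 142.3] spin_needed 0.0016 tilt [ 0.043 -0.007 -0.999] F_g [-0.1  0.1  0.7] open -0.0 q [-0.28  0.4   1.6   0.01  1.1   1.16]
```

View pics/w6.png

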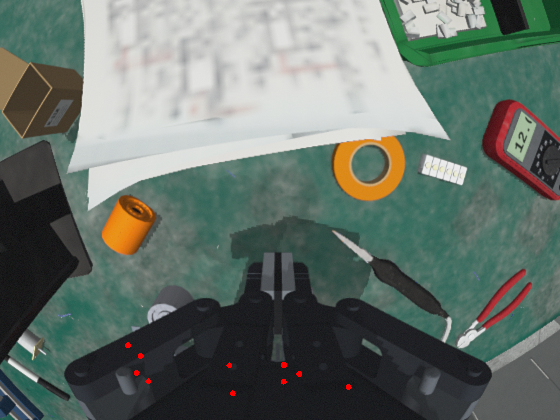

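View pics/t6.png

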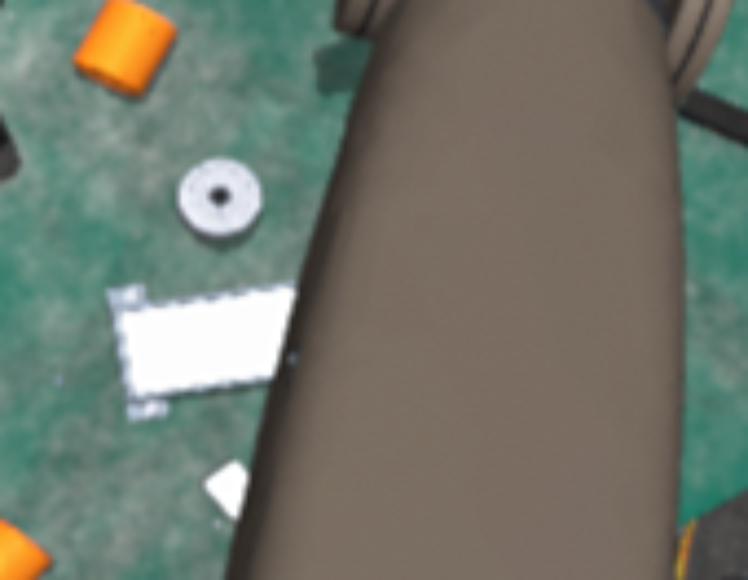

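View pics/s6.png

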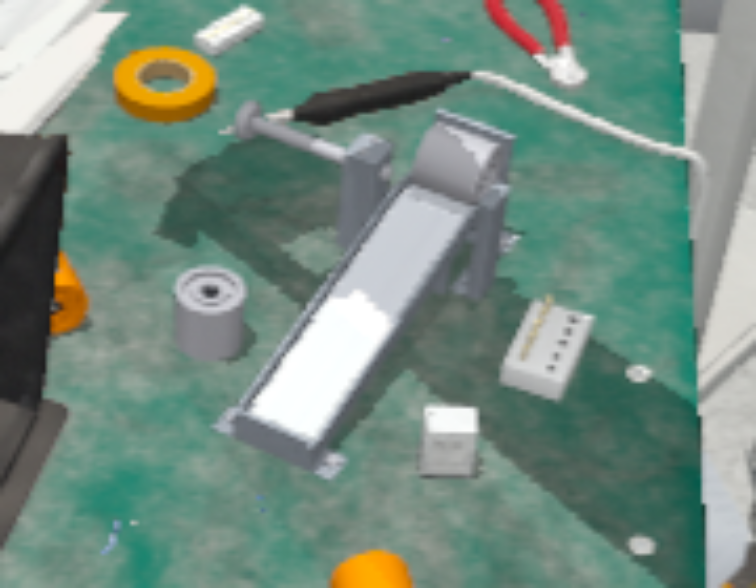

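send_rows:
  motion: [1,0,2,0,0,0.9,0.5,2,0,0,0,0.5,2,0,0,0,0.5,2,0,0,0,0,1,0,0,0,0,0,0,0]

```text
time: 9.3
eef_pos: [0.6775, -0.1158, 0.0429]
tcp_rot: [0.751, -0.661, 0.014, -0.009]
contact_force: [-0.2, -0.0, -0.1]
opening: -0.003
```

```bash
python3 st.py;  python3 -c "
from h import *
s,im,d=ovw('pics/w7.png')
im3,d3=cams.read_camera('scene');a=cv2.resize(im3[110:250,240:420],None,fx=4.2,fy=4.2); cv2.imwrite('pics/s7.png',a[:,:,::-1])
"
```

```text
t 9.3 g [ 68.7 160.4  42.9] spin_needed -0.0016 tilt [ 0.032 -0.006 -0.999] F_g [-0.  -0.2 -0.1] open -0.0 q [-0.32  0.49  1.67  0.01  0.94  1.12]
```

View pics/s7.png

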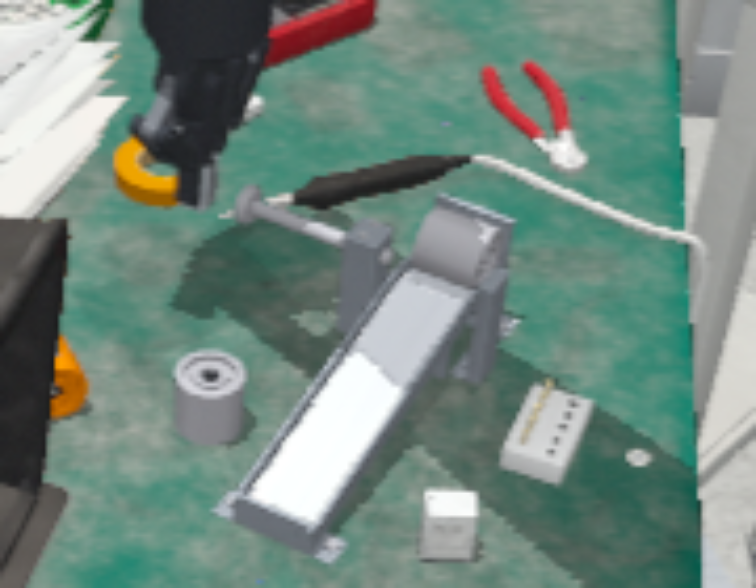

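send_rows:
  motion: [-0.2,0.5,-0.6,0,0,0,0.8,0,0,0,0,1,0,0,0,0,1,0,0,0,0,1,0,0,0]

```text
time: 9.9
eef_pos: [0.6378, -0.1201, 0.0555]
tcp_rot: [0.751, -0.66, 0.021, -0.012]
contact_force: [3.2, 0.6, -1.8]
opening: -0.004
```

```bash
python3 st.py
```

```text
t 9.9 g [ 67.9 120.5  55.5] spin_needed -0.0005 tilt [ 0.048 -0.01  -0.999] F_g [-0.1  3.3 -1.8] open -0.0 q [-0.34  0.4   1.78  0.01  0.91  1.09]
```

send_rows:
  motion: [0,0.9,0.2,0,0,0,0.9,0.2,0,0,0,0.9,0.1,0,0]

```text
time: 10.2
eef_pos: [0.611, -0.1244, 0.0516]
tcp_rot: [0.751, -0.66, 0.024, -0.014]
contact_force: [2.1, -0.5, 1.6]
opening: 0.003
```

```bash
python3 st.py
```

```text
t 10.2 g [68.7 93.4 51.6] spin_needed -0.0011 tilt [ 0.055 -0.011 -0.998] F_g [0.7 2.  1.6] open 0.0 q [-0.37  0.35  1.85  0.01  0.88  1.07]
```

send_rows:
  motion: [0,0.6,0.05,0,0,0,0.4,0,0,0,0,0.3,0,0,0,0,0.3,0,0,0]

```text
time: 10.6
eef_pos: [0.594, -0.1268, 0.0506]
tcp_rot: [0.75, -0.661, 0.025, -0.015]
contact_force: [10.2, 2.2, -0.3]
opening: 0.0
```

```bash
python3 st.py
```

```text
t 10.6 g [68.9 76.2 50.6] spin_needed -0.0023 tilt [ 0.057 -0.011 -0.998] F_g [-0.9 10.4 -0.3] open 0.0 q [-0.38  0.32  1.9   0.01  0.87  1.05]
```

send_rows:
  motion: [0,0.3,0,0,0,0,0.3,0,0,0]

```text
time: 10.8
eef_pos: [0.5942, -0.1268, 0.051]
tcp_rot: [0.749, -0.662, 0.033, -0.021]
contact_force: [14.1, 2.3, -6.4]
opening: -0.0
```

```bash
python3 st.py;  python3 -c "
from h import *
s,im,d=ovw('pics/w8.png')
im3,d3=cams.read_camera('scene');a=cv2.resize(im3[110:250,240:420],None,fx=4.2,fy=4.2); cv2.imwrite('pics/s8.png',a[:,:,::-1])
"
```

```text
t 10.8 g [69.  76.4 51. ] spin_needed -0.0066 tilt [ 0.077 -0.011 -0.997] F_g [-0.5 14.3 -6.4] open -0.0 q [-0.38  0.31  1.91  0.02  0.85  1.05]
```

View pics/w8.png

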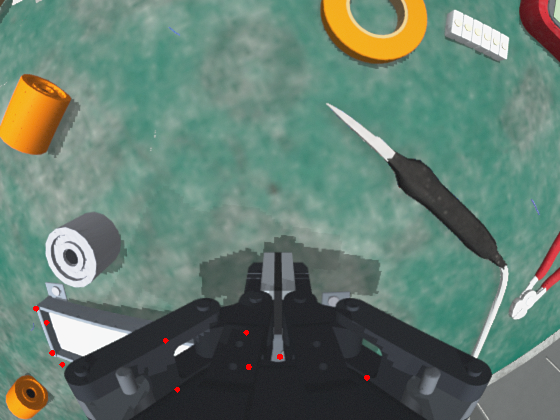

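View pics/s8.png

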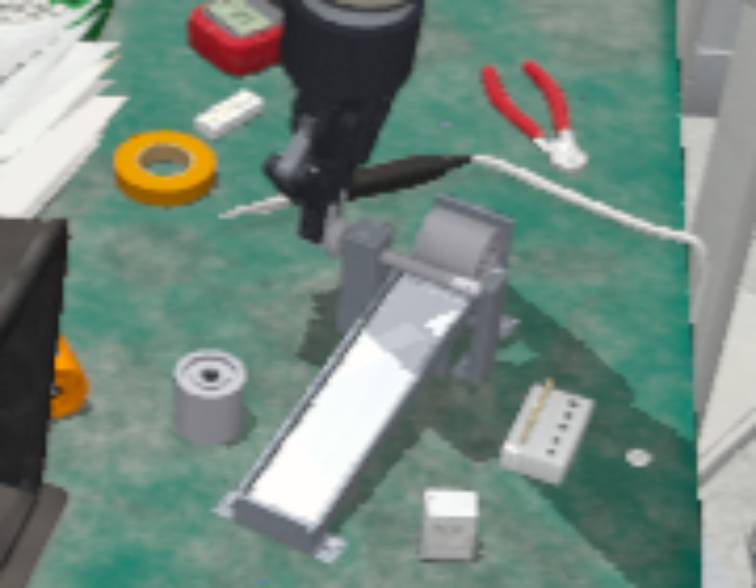

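send_rows:
  motion: [0,-1,0,0,0,0,-2,0,0,0,0,-3,-1,0,0,0,-3,-4,0,0,0,-2,-4,0,0,0,-2,-4,0,0,0,0,0,0,0]

```text
time: 11.6
eef_pos: [0.7112, -0.1076, 0.1831]
tcp_rot: [0.75, -0.661, 0.02, -0.013]
contact_force: [0.5, -0.0, 1.3]
opening: -0.001
```

```bash
python3 st.py;  python3 - <<'E'
from h import *
im3,d3=cams.read_camera('scene')
a=im3[:,:,::-1].copy()
G2=[[66,66,60],[66,66,72],[75,0,60],[95,20,60],[95,-20,60],[95,20,80],[95,-20,80],[115,22,76],[115,-22,76],[54,32,74],[54,54,74]]
for k in G2:
    u=proj('scene',g2w(k)); cv2.circle(a,tuple(int(round(c*8)) for c in u),5,(0,0,255),-1,shift=3)
cv2.imwrite('pics/s9.png',cv2.resize(a[140:215,290:390],None,fx=7,fy=7,interpolation=cv2.INTER_CUBIC))
C=cloud('scene',d3)
for t in ["roller","bolt_head","spare_roller","relay","pin_block"]:
    for r in spotter.trace(t,"scene")[:3]:
        P=C[r['mask']&(d3>0)]; P=P[P[:,2]>.01]; 
        if len(P): print(t,round(r['conf'],2),w2g(np.median(P,0)).round(1),np.median(P,0).round(3))
E
```

```text
t 11.6 g [ 64.9 194.9 183.1] spin_needed -0.0041 tilt [ 0.046 -0.007 -0.999] F_g [0.1 0.5 1.3] open -0.0 q [-0.29  0.39  1.53  0.01  1.17  1.15]
roller 0.72 [-458.4  -15.6   35.5] [0.435 0.384 0.036]
roller 0.59 [-204.2 -105.6   34.7] [0.379 0.121 0.035]
roller 0.58 [84.2 -5.5 73.3] [ 0.515 -0.152  0.073]
spare_roller 0.92 [-65.8  72.   36.2] [0.573 0.006 0.036]
relay 0.54 [-81.4 -84.2  31. ] [0.416 0.002 0.031]
pin_block 0.78 [ 23.8 -95.2  18.1] [ 0.418 -0.104  0.018]
```

View pics/s9.png

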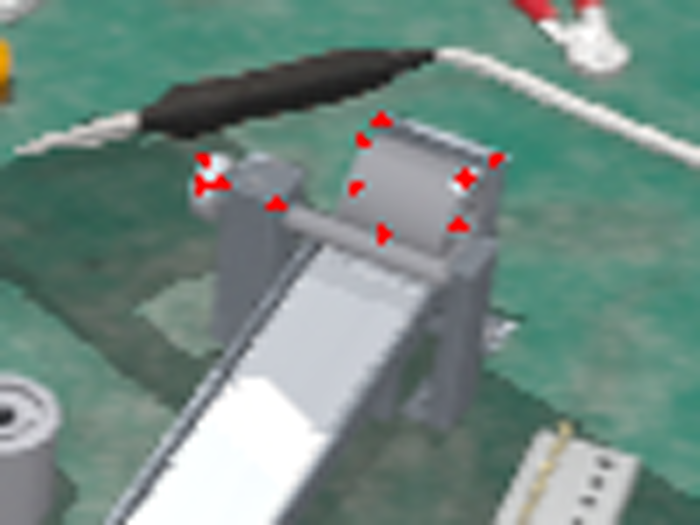

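send_rows:
  motion: [4,2,-1,0,0,4.5,2,0,0,0,4.5,2,0,0,0,4.5,2,0,0,0,4.5,0,0,0,0,4.5,0,0,0,0,3,0,0,0,0,0,0,0,0,0]

```text
time: 12.7
eef_pos: [0.65, -0.4156, 0.164]
tcp_rot: [0.75, -0.661, -0.002, -0.006]
contact_force: [0.2, 0.6, 0.0]
opening: -0.003
```

```bash
python3 st.py;  python3 - <<'E'
from h import *
im,d=cams.read_camera('top'); C=cloud('top',d)
cv2.imwrite('pics/t9.png',cv2.resize(im[150:280,280:430,::-1],None,fx=4.6,fy=4.6,interpolation=cv2.INTER_CUBIC))
g=w2g(C.reshape(-1,3)); g=g[d.ravel()>0]
h=g[(abs(g[:,0]-66)<16)&(g[:,1]>45)&(g[:,1]<160)&(g[:,2]>45)]
print("head/guide y max",np.sort(h[:,1])[-10:].round(1))
r=g[(abs(g[:,1])<15)&(g[:,0]>60)&(g[:,0]<113)&(g[:,2]>72)]
print("roller top",np.median(r,0).round(1), r[:,2].max().round(1), r[:,1].min(),r[:,1].max(),len(r))
for t in ["spare_roller","relay","pin_block"]:
    for q in spotter.trace(t,"top")[:2]:
        P=C[q['mask']&(d>0)]; P=P[P[:,2]>.01]
        if len(P): print(t,round(q['conf'],2),np.median(P,0).round(3))
z=np.load('top0.npz'); C0=cloud('top',z['d'])
for v,u in [(184,320),(257,323),(255,370)]: print(C0[v-3:v+4,u-3:u+4].mean((0,1)).round(4),C[v-3:v+4,u-3:u+4].mean((0,1)).round(4))
E
```

```text
t 12.7 g [362.6  94.6 164. ] spin_needed -0.0035 tilt [ 0.006  0.012 -1.   ] F_g [-0.5  0.3  0. ] open -0.0 q [-0.7   0.55  1.35  0.01  1.24  0.74]
head/guide y max [63.6 63.8 64.  64.  64.1 64.9 65.1 65.2 65.3 65.7]
roller top [92.7 -0.  78.6] 86.5 -14.907403909667277 14.895841856663827 221
spare_roller 0.54 [ 0.576 -0.     0.039]
relay 0.47 [ 0.419 -0.003  0.038]
pin_block 0.56 [ 0.419 -0.108  0.019]
pin_block 0.45 [ 0.51  -0.074  0.036]
[ 5.735e-01 -5.000e-04  6.080e-02] [ 0.576  -0.0025  0.039 ]
[ 0.4194 -0.0014  0.0606] [ 0.4187 -0.0035  0.0389]
[ 0.4192 -0.1083  0.0191] [ 0.42   -0.104   0.0415]
```

View pics/t9.png

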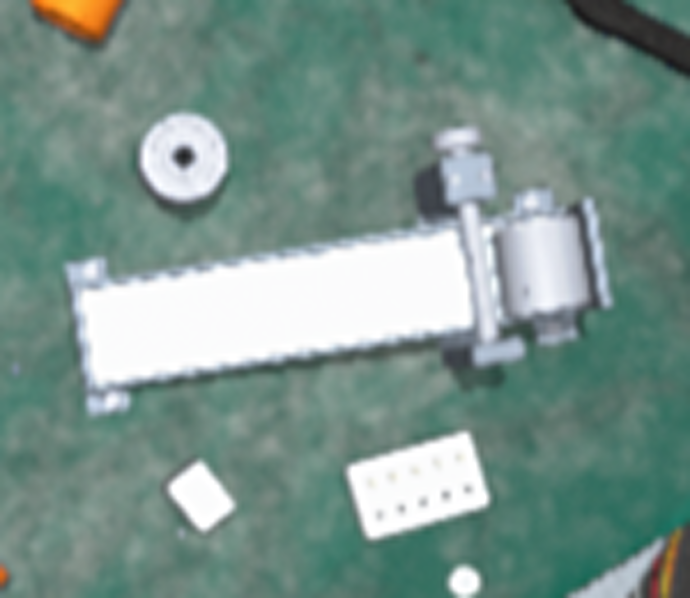

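The top view shows the roller against the stop plate and the bolt across behind it, with its head close to the guide. The depth puts the head face at about 65.5 mm, where 66 mm means home. The bystanders have not moved and the arm is clear, so I'm handing in.

```bash
python3 -c "
from h import *
print(workorder.sign_off())"
```

```text
the job is handed in; nothing more can be done
None
```

I pushed the roller up the gutter and over the hump with the shut fingertips. It settled in the dip against the stop plate. I then pushed the bolt in until it stalled at its stop under about 14 N, drew the arm well clear and handed the job in at 12.7 s on the robot's clock. The hand-in gives no verdict.

- **Roller:** the last top view shows it against the stop plate, with its top centred near x = 93 mm, y = 0 mm in the gutter's frame. My gutter fit is only good to about 2 mm.
- **Bolt:** the head face measured about 65.5 mm from the middle line, where 66 mm means home. The rod lies behind the roller and reaches into the far block.
- **Spare roller, relay and pin block:** their positions match the first measurements to within a few millimetres. A point check from single pixels disagreed by about 20 mm in height only. I put that down to stray depth readings, as the spotter's medians for the spare roller and pin block matched. The relay was not spotted in the first top view, so its sideways position rests on that pixel check.
- **Other things noticed:** the tool tilted by 2 to 4 degrees during moves. The wrist camera suggested the gutter lay 1 to 2 mm to the +y side of my fit. Neither affected the pushing.

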